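# Make up the travel and the bench check kits for the balances

### The arm

A 7-joint arm with a two-finger parallel gripper is mounted at the origin on a cart in front of the work surface, level with it; the furniture and walls round the work are solid. World frame = base frame: x ahead of the robot, y to its left, z up, the work surface at z = 0. Lengths are in mm, angles in rad, forces in N, time in s.
With the tool pointing down it reaches from about 400 to 875 mm from the base axis. Payload 4.4 kg.
Tool frame: the origin (TCP) lies midway between the tips of the shut fingers; the grasp point (between the pads) lies ctrl.grip_depth behind it (ctrl.grip_depth is the distance from the TCP to the grasp point, in mm); z points along the fingers, y is the line along which they close (so a half turn about z gives the same grasp; the last joint's range is limited). The gripper opens to 85 mm and grips with 20 to 120 N. Pads are 22 mm wide; open, the fingers measure 114 mm over their backs; the gripper's body (76 mm by 85 mm) begins 54 mm behind the grasp point. The pads swing forward as they close: fully open they stand 13 mm farther back than shut.
Start: joints at [-1.193, 0.628, 0.038, 1.517, -0.027, 0.996, -0.02], TCP at [279.073, 587.057, 231.313] pointing down, gripper open.
Joint ranges: [-3.06, 3.06], [-0.37, 2.12], [-1.25, 1.32], [0.18, 2.47], [-1.1, 4.24], [0.23, 1.98], [-2.94, 2.94]. Speed limits (rad/s): [2.57, 2.57, 3.14, 3.14, 3.14, 3.14, 3.14].

### API

Orientations are given as [roll, pitch, yaw] about the fixed x, y, z axes, in that order (R = Rz(yaw) Ry(pitch) Rx(roll)).
In Python, from cell import ctrl gives the robot as it stands.
- The arm moves only by the tool carry_out, never from a script. Its argument "deltas" is one flat list of numbers, 7 for each row, row after row: the turn, a rotation vector about the tool's x, y, z in degrees, then the shift along the tool's x, y, z in m, then the closure, from -1 (fully open) to 1 (shut). In form: [wx, wy, wz, dx, dy, dz, claw, wx, wy, wz, dx, dy, dz, claw, ...]. A call has 1 to 12 rows; each row shifts and turns the commanded pose from where the row before left it, along the tool's axes as they then stand; what a row does not reach is not made up. A row lasts 1/8 s, in which the tool goes at most 62.5 mm and 10.7 degrees, less where a joint would pass 70% of its speed; a pose out of reach is approached as far as the arm can. A call with a gripper value outside its range is refused whole. The fingers move at their own pace and stop on an object; the grip force is fixed at half the most. Time passes only in rows, so rows that do not move let the fingers close. It gives the time, the measured TCP pose, the force, the opening and the grip force at its end, in the units of the state.
- ctrl.read_state(): the state, without advancing time (a new reading comes with each control period).
- ctrl.get_image(name): name is "side" or "top"; returns the picture (420x560x3 uint8, red, green, blue); there is no depth.
- ctrl.calibration(name): a dict with "mtx" (3x3 intrinsics, pixels), "R" (3x3) and "t" (3): a world point X has camera coordinates R X + t. Camera axes: x right, y down, z forward; pixel columns grow to the right and rows downward; lengths in mm; the calibration is good to about 2 mm. A picture is of the moment at which its call begins. calibration takes no time and is no camera call.
- ctrl.finish_job(): hands the job in; it is judged then, once.
The state is a dict: "clock": time; "qpos": joint angles; "qd": joint speeds; "tau": joint torques, N m; "eef_pos": TCP position; "tool_rot": TCP orientation; "force": force on the tool from outside, world axes, zero at the start; "torque": the same for the moment, N m; "width": finger opening in mm; "gripper_force": force on a finger pad.
Only numpy, scipy, OpenCV 4.12 (cv2) and the standard library are available. Lean on these libraries where they do the work, as an engineer would, in place of code of your own. Each camera call takes 0.05 s, during which the arm holds its last target. There are 200 camera calls.

### The job

Make up the two check kits for the balances. The travel kit is the largest brass weight and the corked vial, each standing in its own pocket of the foam in the grey case, the weight in the wide shallow one and the vial in the narrow deep one so that neither stands above the rim, and the case closed with its lid lying flat and fully home; the bench kit is the middle-sized brass weight and the small glass beaker, each upright in its own recess of the wooden stand. Keep the glass upright, and leave the smallest brass weight where it is.

Things in the scene. Friction and masses are not known exactly. Their poses are not given: they have to be found in the camera images.
- weight_large: largest of three brass check weights: cylinder 27 mm across with plain upright sides up to 27 mm, shoulder, neck and knob above, 47 mm tall in all, 0.2 kg, loose, standing. Origin at the centre of its underside, z up. Grip it round the body. Goes into the wide pocket of the case
- weight_middle: the middle one of the three brass check weights: same shape, 18 mm across, upright sides up to 18 mm, 31 mm tall, 0.05 kg, loose. Origin at the centre of its underside, z up. Grip it round the body. Goes into the small recess of the stand
- weight_small: smallest of the three brass check weights: same shape, 14 mm across, 23 mm tall, loose. Origin at the centre of its underside. Belongs to neither kit and stays where it stands
- vial: corked glass vial with yellow powder, upright cylinder 21 mm across up to 52 mm, cork 15 mm across above it, 60 mm tall in all, about 0.02 kg, loose, standing. Origin at the centre of its underside, z up. Goes into the narrow pocket of the case
- beaker: small clear glass beaker, empty, 42 mm across the wall, 47 mm across the rim, 56 mm tall, about 0.06 kg, loose, standing. Origin at the centre of its underside, z up. Grip it round the outside of the wall. Goes into the large recess of the stand
- case: open grey plastic case, fixed, 131 (x) by 161 (y) mm, rim 66 mm up, walls 3.5 mm. Origin: centre of underside. Foam top at z 28 mm, with two round pockets: wide shallow one at x 0, y +36, 39 mm across, floor z 16; narrow deep one at x 0, y -36, 31 mm across, floor z 3. In their own pockets weight and vial end 3 mm below the rim; a vial in the shallow one would hold the lid up
- case_lid: loose grey lid of the case, right way up: plate 137 (x) by 167 (y) mm with a 6 mm deep lip beneath, 114 x 144 mm (5 mm play each side in the case). Black bar grip on top along y, 14 mm wide, 70 long, from z 10 (plate top) to 34 mm. 0.13 kg. Origin: centre of the lip's underside; fully home it is 60 mm above the case's origin, long sides matching, either way round
- stand: low wooden bench stand, fixed to the table, base board 116 mm (its x) by 156 mm (its y), 24 mm high. Origin at the centre of its underside, z up. Two round recesses in its top, both 9 mm deep (floors 15 mm above the origin): the large one at x 0, y +32 mm, 54 mm across, for the beaker; the small one at x 0, y -46 mm, 28 mm across, for the middle weight

How it is judged:
By the outcome, as a careful person would: the job done as asked, in the order asked, and still so for the second after the job is handed in, with the robot touching nothing.
It also fails if it takes over 106 s, if anything falls off the work surface, if the arm or the gripper's body presses on something with over 40 N, if the wrist force passes 120 N, or if a joint passes its speed limit or range.

## Working session

There is one attempt and no reset: what is moved stays moved. The work goes in short steps, Python scripts to look and compute and a tool call to move; the robot and the scene stay as the last step left them, time stands still between calls to the robot, and variables do not carry over. Pictures are saved under pics/ and viewed, at most 14 in all, crops included, and the job is handed in when it is done.

Besides the shell and the picture viewer there is one more tool, called after "Emit:" as name(argument=value, ...) on one line, values as JSON. carry_out: Moves the arm, as the interface text tells. Its arguments: {"type":"object","properties":{"deltas":{"type":"array"}},"required":["deltas"]}

```bash
ls; mkdir -p pics; python3 - <<'E'
from cell import ctrl
import cv2
for n in("top","side"):
    cv2.imwrite(f"pics/{n}0.png",cv2.resize(ctrl.get_image(n)[:,:,::-1],(800,600),interpolation=cv2.INTER_CUBIC))
    c=ctrl.calibration(n);print(n,c["mtx"].tolist(),(-c["R"].T@c["t"]).round(0),c["R"].round(3).tolist())
print(ctrl.read_state(),ctrl.grip_depth)
E
```

```text
pics
top [[505.90081898458897, 0.0, 275.9296292790553], [0.0, 505.90081898458897, 203.3011880974737], [0.0, 0.0, 1.0]] [ 348.    7. 1072.] [[-0.022, -1.0, 0.005], [-0.991, 0.021, -0.135], [0.135, -0.008, -0.991]]
side [[420.6041509513588, 0.0, 281.4286709557351], [0.0, 420.6041509513588, 218.76323190685568], [0.0, 0.0, 1.0]] [ 118. -828.  518.] [[0.9, -0.436, -0.02], [-0.224, -0.422, -0.879], [0.374, 0.795, -0.477]]
{'clock': 0.1, 'qpos': array([-1.19280076,  0.62925071,  0.03847341,  1.51828806, -0.0270031 ,
        0.99627653, -0.01998526]), 'qd': array([-0.00114456, -0.00164541,  0.00061949, -0.00282371, -0.00177906,
       -0.0018726 , -0.00171361]), 'tau': array([ 2.54639948e-03, -5.64531791e+01,  1.23015549e+00, -1.93973333e+01,
        1.12161494e-02,  5.36556967e-03, -1.31272465e-06]), 'eef_pos': array([278.83623586, 586.53145553, 230.47703669]), 'tool_rot': array([-3.13988906e+00,  3.15119550e-05,  2.69778654e+00]), 'force': array([-0.49743075, -0.17966953, -0.18602776]), 'torque': array([0.04249696, 0.00557242, 0.02405536]), 'gripper_force': 0.0, 'width': 85.44861628574297} 18.700000000000003
```

View pics/top0.png

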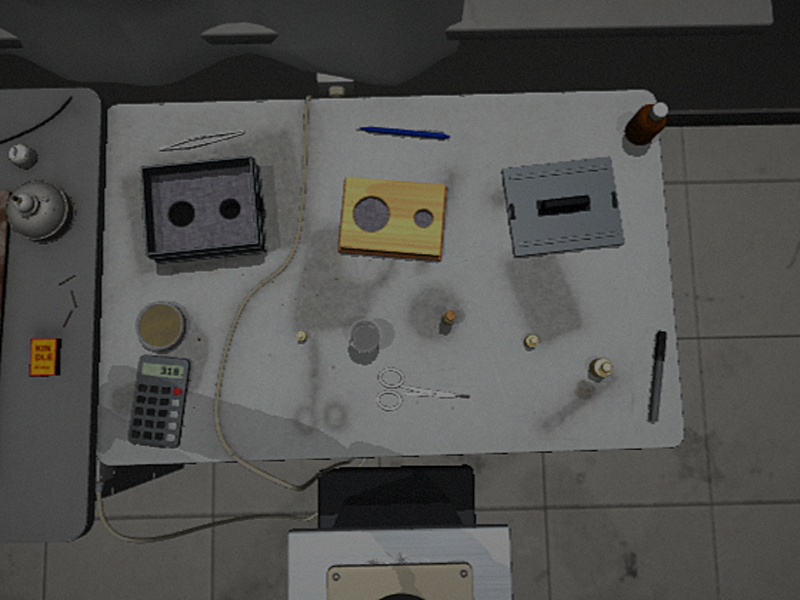

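View pics/side0.png

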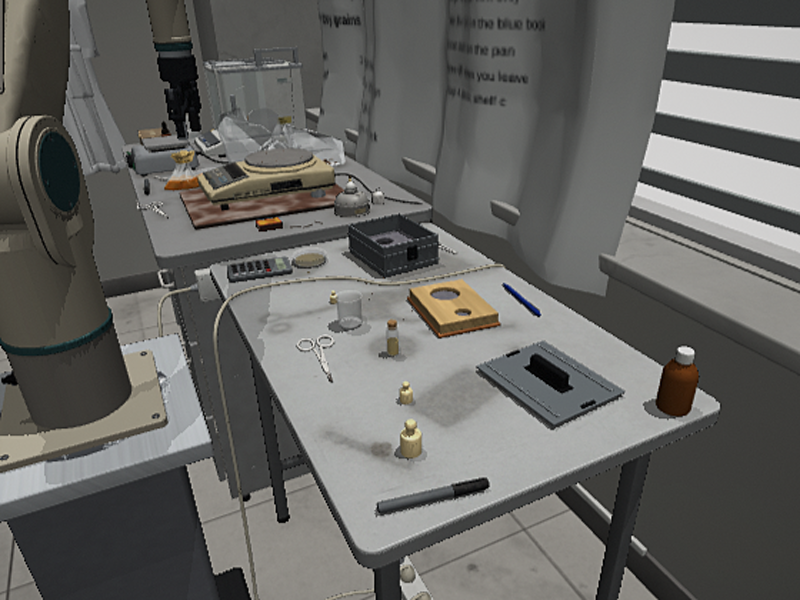

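The top view shows the case at (203,208), the stand at (393,218) and the lid at (563,206). The large weight is at (601,367), the middle one at (531,341), the small one at (301,337), the beaker at (363,340) and the vial at (447,318). I'll enlarge crops to measure these.

```bash
python3 - <<'E'
from cell import ctrl
import cv2,numpy as np
im=ctrl.get_image("top")[:,:,::-1]; s=ctrl.get_image("side")[:,:,::-1]
cv2.imwrite("pics/raw_top.png",im);cv2.imwrite("pics/raw_side.png",s)
def crop(i,x,y,w,h,k,f):
    c=cv2.resize(i[y:y+h,x:x+w],(w*k,h*k),interpolation=cv2.INTER_CUBIC)
    c=np.clip(c.astype(float)*1.5,0,255).astype(np.uint8)
    for a in range((-x)%10,w,10): cv2.putText(c,str(a+x),(a*k,8),0,.3,(0,255,255),1); c[::4,a*k]=(0,255,255)
    for a in range((-y)%10,h,10): cv2.putText(c,str(a+y),(0,a*k+4),0,.3,(0,255,0),1); c[a*k,::4]=(0,255,0)
    return c
cv2.imwrite("pics/c1.png",np.vstack([crop(im,95,105,100,80,7,0)[:, :700]]))
cv2.imwrite("pics/c2.png",crop(im,230,118,215,68,0 or 3,0) if 0 else np.vstack([crop(im,230,118,90,70,4,0),crop(im,345,103,90,80,4,0)[:,:360]]) if 0 else np.hstack([crop(im,230,105,90,90,4,0),crop(im,345,105,100,90,4,0)]))
W=[crop(im,240,215,40,45,9,0),crop(im,298,210,40,45,9,0)]
V=[crop(im,352,225,40,20,9,0),crop(im,402,240,40,25,9,0)]
cv2.imwrite("pics/c3.png",np.hstack([np.hstack(W),np.zeros((405,1,3),np.uint8)]))
cv2.imwrite("pics/c4.png",np.hstack([crop(im,352,222,40,46,9,0),crop(im,402,235,40,46,9,0)]))
E
```

```text
(no output)
```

View pics/c1.png

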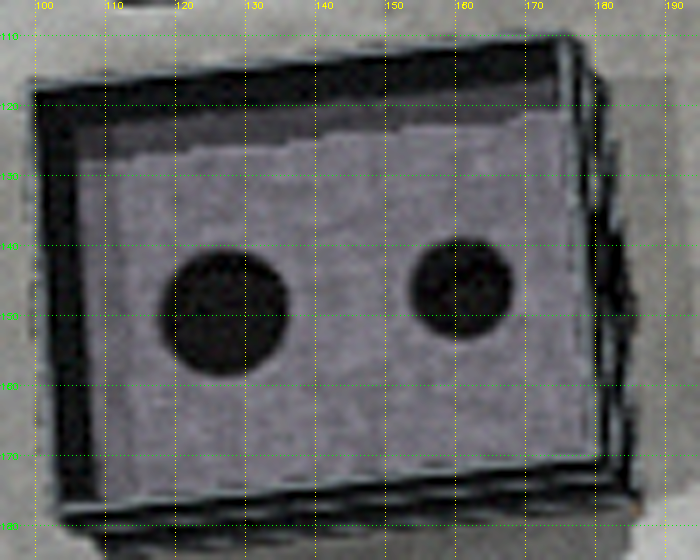

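View pics/c2.png

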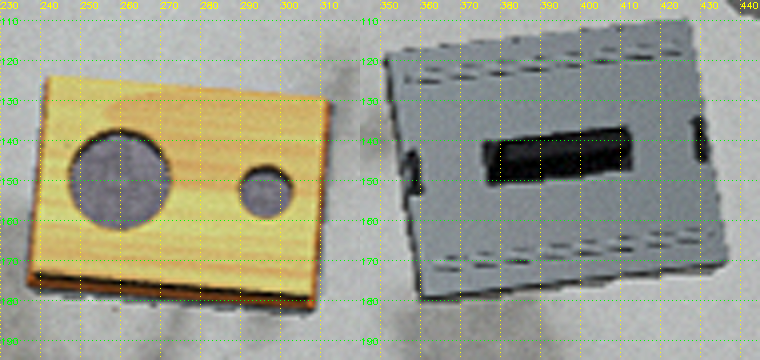

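View pics/c3.png

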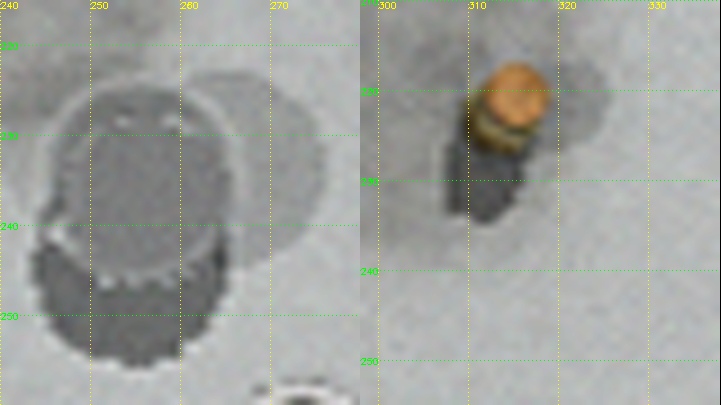

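View pics/c4.png

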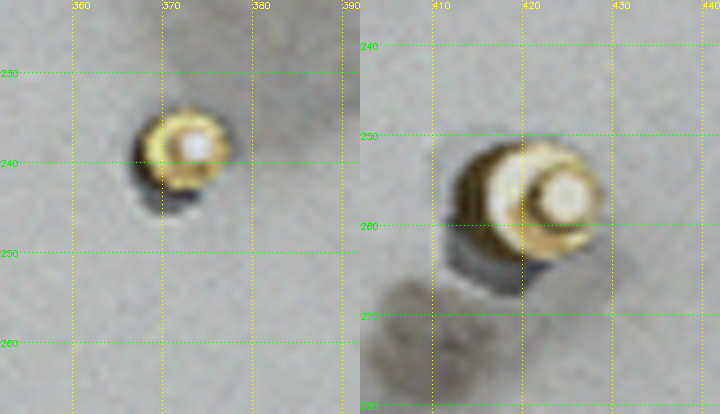

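Pixel positions read off the crops:

| Feature | Pixel |
|---|---|
| Wide case pocket | (127,149.7) |
| Narrow case pocket | (160.7,146) |
| Large stand recess | (260,149.7) |
| Small stand recess | (296,152.7) |
| Lid corners | (349,118), (425,109.5), (434.5,170.5), (358.5,179) |
| Beaker rim | (255.5,235.5) |
| Cork | (315.5,230.5) |
| Middle knob | (374,238) |
| Large knob | (425,256.5) |

```bash
cat > h.py <<'E'
from cell import ctrl
import numpy as np
def pt(n,u,v,z):
    c=ctrl.calibration(n); d=c["R"].T@np.linalg.solve(c["mtx"],[u-.5,v-.5,1]); o=-c["R"].T@c["t"]
    return (o+d*(z-o[2])/d[2])[:2]
E
python3 - <<'E'
from h import *
P=dict(wide=(127,149.7,28),narrow=(160.7,146,28),SL=(260,149.7,24),SS=(296,152.7,24),beaker=(255.5,235.5,56),cork=(315.5,230.5,60),mk=(374,238,31),msh=(371.5,238.5,18),lk=(425,256.5,47),lsh=(422,257,27),
l1=(349,118,10),l2=(425,109.5,10),l3=(434.5,170.5,10),l4=(358.5,179,10),c1=(99,117.5,66),c2=(177.5,110,66),c3=(182,171,66),c4=(103.5,179.5,66),
s1=(241.5,124,24),s2=(310.5,129.5,24),s3=(307,179.5,24),s4=(237.5,173,24))
Q={k:pt("top",*v) for k,v in P.items()}
for k,v in Q.items(): print(k,v.round(1))
for a,b in("wide narrow","SL SS"),: pass
for a,b in(("wide","narrow"),("SL","SS"),("l1","l2"),("l4","l3"),("l1","l4"),("c1","c2"),("c4","c3"),("c1","c4"),("c2","c3"),("s1","s2"),("s4","s3"),("s1","s4")):
    d=Q[a]-Q[b]; print(a,b,np.hypot(*d).round(1),np.degrees(np.arctan2(d[1],d[0])).round(1))
for q in "lcs": print(q,np.mean([Q[q+str(i)] for i in(1,2,3,4)],0).round(1))
print("casemid",(Q["wide"]+Q["narrow"])/2)
# visual check by side projection
c=ctrl.calibration("side")
for k in("lk","mk","cork","beaker"):
    X=c["mtx"]@(c["R"]@np.r_[Q[k],P[k][2]]+c["t"]);print(k,(X[:2]/X[2]*800/560).round(0))
E
```

```text
wide [612.2 310.8]
narrow [618.7 239.8]
SL [607.4  30.3]
SS [599.3 -45.9]
beaker [423.1  41.7]
cork [430.2 -78.9]
mk [ 414.5 -201.4]
msh [ 414.4 -198.7]
lk [ 373.9 -299.5]
lsh [ 373.6 -299.2]
l1 [ 677.3 -163.8]
l2 [ 693.1 -330.2]
l3 [ 557.5 -342.2]
l4 [ 542.5 -178.5]
c1 [671.4 358.3]
c2 [684.1 197.5]
c3 [556.1 187.8]
c4 [541.9 345.9]
s1 [664.4  68.8]
s2 [649.3 -78.2]
s3 [541.1 -67.5]
s4 [558.1  78.6]
wide narrow 71.2 95.3
SL SS 76.6 83.9
l1 l2 167.1 95.4
l4 l3 164.4 95.3
l1 l4 135.7 6.2
c1 c2 161.2 94.5
c4 c3 158.7 95.1
c1 c4 130.1 5.4
c2 c3 128.4 4.3
s1 s2 147.8 84.1
s4 s3 147.1 83.4
s1 s4 106.8 -5.2
l [ 617.6 -253.7]
c [613.4 272.4]
s [6.032e+02 4.000e-01]
casemid [615.43237798 275.30244681]
lk [410. 421.]
mk [405. 382.]
cork [379. 323.]
beaker [346. 295.]
```

```bash
python3 - <<'E'
from h import *
Q=[pt("top",*p,10) for p in((351.5,118),(427,109.5),(437,170.5),(360.25,179.75))]
print(np.mean(Q,0),[np.hypot(*(Q[i]-Q[i-1])).round(1) for i in range(4)],[np.degrees(np.arctan2(*(Q[i]-Q[j])[::-1])).round(1) for i,j in((0,1),(3,2),(0,3),(1,2))])
Q=[pt("top",*p,34) for p in((376,141),(413,136.5))]; print("bar far edge",Q)
print("cork",pt("top",315.5,220.6,60),"beaker",pt("top",255.6,234.9,56))
c=ctrl.calibration("side")
for X in(np.r_[pt("top",315.5,220.6,60),60],):
    X=c["mtx"]@(c["R"]@X+c["t"]);print((X[:2]/X[2]*800/560).round(0))
E
```

```text
[ 617.10909129 -258.37571968] [np.float64(137.1), np.float64(166.1), np.float64(136.2), np.float64(166.2)] [np.float64(95.5), np.float64(95.8), np.float64(5.4), np.float64(5.5)]
bar far edge [array([ 618.66288472, -214.83109644]), array([ 626.81389665, -293.53733691])]
cork [450.16551769 -79.53836944] beaker [424.27580748  41.46946968]
[391. 320.]
```

Emit:
carry_out(deltas=[0,0,10.7,0,0,0,-1,0,0,10.7,0,0,0,-1,0,0,10.7,0,0,0,-1,0,0,10.7,0,0,0,-1,0,0,10.7,0,0,0,-1,0,0,10.7,0,0,0,-1,0,0,0.4,0,0,0,-1])

```text
clock: 1.08
eef_pos: [278.8, 587.0, 231.0]
tool_rot: [3.141, 0.001, 1.572]
force: [-0.8, -0.5, 1.1]
width: 85.6
gripper_force: 0.0
```

Emit:
carry_out(deltas=[0,0,0,-0.06,0.013,0,-1,0,0,0,-0.06,0.013,0,-1,0,0,0,-0.06,0.013,0,-1,0,0,0,-0.06,0.013,0,-1,0,0,0,-0.037,0.0375,0,-1,0,0,0,-0.037,0.0375,0,-1,0,0,0,-0.037,0.0375,0,-1,0,0,0,-0.037,0.0375,0,-1,0,0,0,-0.05,0,0,-1,0,0,0,-0.05,0,0,-1,0,0,0,-0.05,0,0,-1,0,0,0,-0.05,0,0,-1])

```text
clock: 2.58
eef_pos: [480.7, -2.6, 231.5]
tool_rot: [3.141, -0.0, 1.574]
force: [0.3, -0.8, 0.1]
width: 85.3
gripper_force: 0.0
```

Emit:
carry_out(deltas=[0,0,0,-0.0594,-0.0214,0,-1,0,0,0,-0.0594,-0.0214,0,-1,0,0,0,-0.0594,-0.0214,0,-1,0,0,0,-0.0594,-0.0214,0,-1,0,0,0,-0.0594,-0.0214,0,-1,0,0,0,0,0,0.05,-1,0,0,0,0,0,0.05,-1,0,0,0,0,0,0.05,-1,0,0,0,0,0,0,-1])

```text
clock: 3.7
eef_pos: [372.6, -293.4, 78.8]
tool_rot: [-3.136, -0.005, 1.572]
force: [-0.0, -0.3, 0.4]
width: 85.5
gripper_force: 0.0
```

```bash
python3 - <<'E'
from h import *
import cv2
print(ctrl.read_state()["eef_pos"],ctrl.read_state()["tool_rot"])
s=ctrl.get_image("side")[210:350,200:380,::-1];t=ctrl.get_image("top")[200:300,370:470,::-1]
cv2.imwrite("pics/a1.png",np.hstack([cv2.resize(s,(450,350)),cv2.resize(t,(350,350),interpolation=cv2.INTER_CUBIC)]))
E
```

```text
[ 372.61807181 -293.38282684   78.7948463 ] [-3.1360027  -0.00489055  1.57245668]
```

View pics/a1.png

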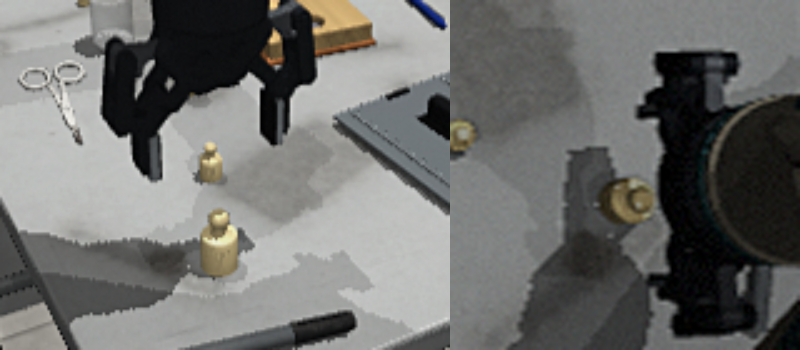

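The hand hangs over the large weight at about (623,200) in the crop, roughly 6 mm short in y.

Emit:
carry_out(deltas=[0,0,0,-0.006,0.0012,0,-1,0,0,0,0,0,0.022,-1,0,0,0,0,0,0.022,-1,0,0,0,0,0,0.021,-1,0,0,0,0,0,0,-1])

```text
clock: 4.42
eef_pos: [376.4, -301.5, 16.9]
tool_rot: [3.141, 0.001, 1.571]
force: [0.5, 0.2, 0.7]
width: 85.4
gripper_force: 0.0
```

Emit:
carry_out(deltas=[0,0,0,0,0,0,-1,0,0,0,0,0,0,-1])

```text
clock: 4.68
eef_pos: [376.7, -301.6, 17.5]
tool_rot: [3.14, 0.001, 1.571]
force: [0.1, -0.1, 1.0]
width: 85.7
gripper_force: 0.0
```

Emit:
carry_out(deltas=[0,0,0,0.002,-0.003,0.0035,-1,0,0,0,0,0,0,1,0,0,0,0,0,0,1,0,0,0,0,0,0,1,0,0,0,0,0,0,1,0,0,0,0,0,0,1,0,0,0,0,0,0,1,0,0,0,0,0,0,1])

```text
clock: 5.68
eef_pos: [372.9, -299.1, 13.1]
tool_rot: [3.141, 0.0, 1.57]
force: [0.4, 0.3, 5.8]
width: 24.2
gripper_force: 59.0
```

Emit:
carry_out(deltas=[0,0,0,0,0,-0.02,1,0,0,0,0,0,-0.03,1,0,0,0,0,0,-0.04,1,0,0,0,0,0,-0.02,1,0,0,0,0,0,0,1,0,0,0,0,0,0,1])

```text
clock: 6.42
eef_pos: [372.5, -298.4, 121.9]
tool_rot: [-3.14, -0.001, 1.571]
force: [-0.1, 1.3, -2.9]
width: 24.3
gripper_force: 59.5
```

```bash
python3 - <<'E'
from h import *
import cv2
st=ctrl.read_state();print(st["eef_pos"],st["width"],st["force"])
s=ctrl.get_image("side")[190:310,230:350,::-1]
cv2.imwrite("pics/a2.png",cv2.resize(s,(600,600),interpolation=cv2.INTER_CUBIC))
E
```

```text
[ 372.45362486 -298.3719051   121.88245941] 24.32091365675326 [-0.10583595  1.32829799 -2.93238891]
```

View pics/a2.png

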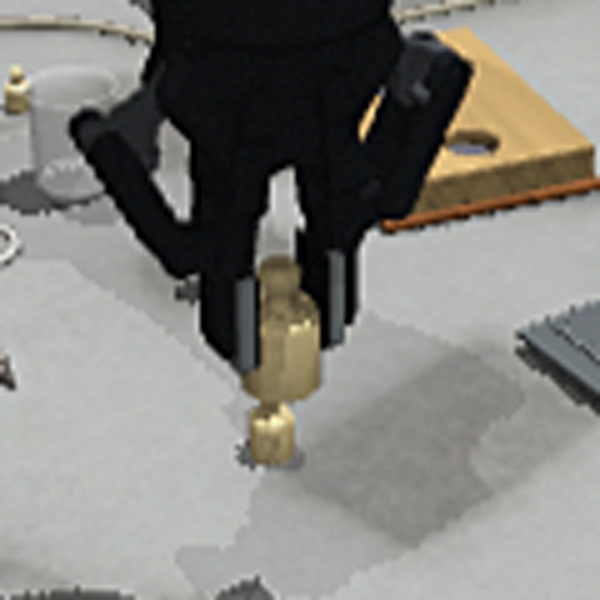

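The large weight is held upright, at about (280,350) in the crop, with its base below the tips. I'll carry it to the wide pocket.

Emit:
carry_out(deltas=[0,0,0,0.03,0.012,0,1,0,0,0,0.0526,0.0207,0,1,0,0,0,0.0526,0.0207,0,1,0,0,0,0.0526,0.0207,0,1,0,0,0,0.0526,0.0207,0,1,0,0,0,0.0526,0.0207,0,1,0,0,0,0.0526,0.0207,0,1,0,0,0,0.0526,0.0207,0,1,0,0,0,0.0526,0.0207,0,1,0,0,0,0.0526,0.0207,0,1,0,0,0,0.0526,0.0207,0,1,0,0,0,0.0526,0.0207,0,1])

```text
clock: 7.98
eef_pos: [612.5, 310.8, 120.7]
tool_rot: [-3.139, 0.001, 1.57]
force: [1.4, -0.1, -2.3]
width: 24.1
gripper_force: 59.5
```

Emit:
carry_out(deltas=[0,0,-5,0,0,0,1,0,0,0,0,0,0,1,0,0,0,0,0,0,1,0,0,0,0,0,0,1])

```text
clock: 8.48
eef_pos: [612.9, 308.3, 122.6]
tool_rot: [-3.141, 0.0, 1.655]
force: [-0.5, -0.1, -2.0]
width: 24.3
gripper_force: 59.6
```

Emit:
carry_out(deltas=[0,0,0,0.0023,-0.0007,0,1,0,0,0,0,0,0.025,1,0,0,0,0,0,0.025,1,0,0,0,0,0,0.012,1,0,0,0,0,0,0.01,1,0,0,0,0,0,0.009,1,0,0,0,0,0,0.006,1,0,0,0,0,0,0,1,0,0,0,0,0,0,1])

```text
clock: 9.6
eef_pos: [612.4, 311.8, 36.2]
tool_rot: [3.141, -0.0, 1.658]
force: [0.0, 0.5, -2.1]
width: 24.1
gripper_force: 59.6
```

Emit:
carry_out(deltas=[0,0,0,-0.001,0,0.0045,1,0,0,0,0,0,0,1,0,0,0,0,0,0,1])

```text
clock: 9.98
eef_pos: [612.1, 310.7, 31.3]
tool_rot: [3.142, -0.0, 1.658]
force: [0.3, 1.1, -2.1]
width: 24.6
gripper_force: 59.6
```

Emit:
carry_out(deltas=[0,0,0,0,0,0,0.3,0,0,0,0,0,0,0,0,0,0,0,0,0,-0.15,0,0,0,0,0,0,-0.15,0,0,0,0,0,-0.03,-0.15,0,0,0,0,0,-0.04,-0.15,0,0,0,0,0,-0.05,-0.15,0,0,5,0,0,0,-1,0,0,0,0,0,0,-1])

```text
clock: 11.1
eef_pos: [612.0, 310.9, 151.8]
tool_rot: [3.141, -0.0, 1.571]
force: [0.6, 0.9, -0.5]
width: 82.7
gripper_force: 0.0
```

Emit:
carry_out(deltas=[0,0,0,-0.03,-0.0122,0,-1,0,0,0,-0.0515,-0.0214,0,-1,0,0,0,-0.0515,-0.0214,0,-1,0,0,0,-0.0515,-0.0214,0,-1,0,0,0,-0.0515,-0.0214,0,-1,0,0,0,-0.0515,-0.0214,0,-1,0,0,0,-0.0515,-0.0214,0,-1,0,0,0,-0.0515,-0.0214,0,-1,0,0,0,0,0,0.04,-1,0,0,0,0,0,0.02,-1,0,0,0,0,0,0,-1,0,0,0,0,0,0,-1])

```text
clock: 12.6
eef_pos: [450.1, -79.7, 91.6]
tool_rot: [3.142, 0.0, 1.571]
force: [0.4, -0.2, -0.6]
width: 85.3
gripper_force: 0.0
```

```bash
python3 - <<'E'
from h import *
import cv2
st=ctrl.read_state();print(st["eef_pos"],st["width"],st["force"])
s=ctrl.get_image("side")[190:290,220:320,::-1];t=ctrl.get_image("top")[105:185,95:195,::-1]
cv2.imwrite("pics/a3.png",np.hstack([cv2.resize(s,(400,400),interpolation=cv2.INTER_CUBIC),cv2.resize(t,(400,400),interpolation=cv2.INTER_CUBIC)]))
E
```

```text
[450.06892003 -79.72098543  91.55406113] 85.28295815061291 [ 0.40934437 -0.16001002 -0.60092905]
```

View pics/a3.png

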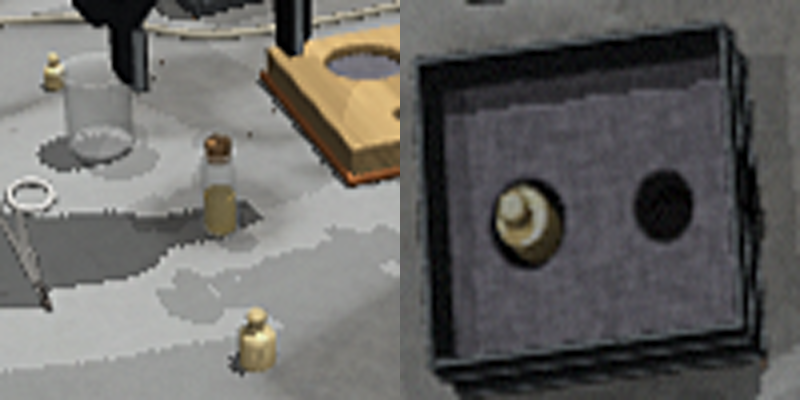

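The large weight stands in the wide pocket, at about (525,220) in the crop. The hand is over the vial at (218,185).

Emit:
carry_out(deltas=[0,0,0,0,0,0.03,-1,0,0,0,0,0,0.02,-1,0,0,0,0,0,0.012,-1,0,0,0,0,0,0,-1,0,0,0,0,0,0,0.3,0,0,0,0,0,0,0.45,0,0,0,0,0,0,0.6,0,0,0,0,0,0,1,0,0,0,0,0,0,1,0,0,0,0,0,0,1,0,0,0,0,0,0,1,0,0,0,0,0,0,1])

```text
clock: 14.2
eef_pos: [450.2, -79.7, 29.7]
tool_rot: [3.141, -0.0, 1.57]
force: [0.1, -0.0, 6.2]
width: 19.0
gripper_force: 58.5
```

Emit:
carry_out(deltas=[0,0,0,0,0,-0.02,1,0,0,0,0,0,-0.05,1,0,0,0,0,0,-0.05,1,0,0,0,0.02,0.0105,0,1,0,0,0,0.05,0.0264,0,1,0,0,0,0.05,0.0264,0,1,0,0,0,0.05,0.0264,0,1,0,0,0,0.05,0.0264,0,1,0,0,0,0.05,0.0264,0,1,0,0,0,0.05,0.0264,0,1,0,0,-5,0,0,0,1,0,0,0,0,0,0,1])

```text
clock: 15.7
eef_pos: [618.5, 240.3, 148.6]
tool_rot: [-3.14, 0.001, 1.657]
force: [-0.1, -1.1, -0.5]
width: 19.1
gripper_force: 58.8
```

Emit:
carry_out(deltas=[0,0,0,0,0,0,1,0,0,0,0,0,0,1])

```text
clock: 15.95
eef_pos: [618.9, 239.3, 149.5]
tool_rot: [-3.141, 0.0, 1.655]
force: [-0.8, 0.7, -1.2]
width: 18.8
gripper_force: 58.8
```

```bash
python3 - <<'E'
from h import *
import cv2
st=ctrl.read_state();print(st["eef_pos"],st["width"],st["force"])
s=ctrl.get_image("side")[120:210,220:320,::-1]
cv2.imwrite("pics/a4.png",cv2.resize(s,(600,540),interpolation=cv2.INTER_CUBIC))
E
```

```text
[618.87699086 239.25593085 149.47940484] 18.79947959014694 [-0.83383     0.69685048 -1.23949804]
```

View pics/a4.png

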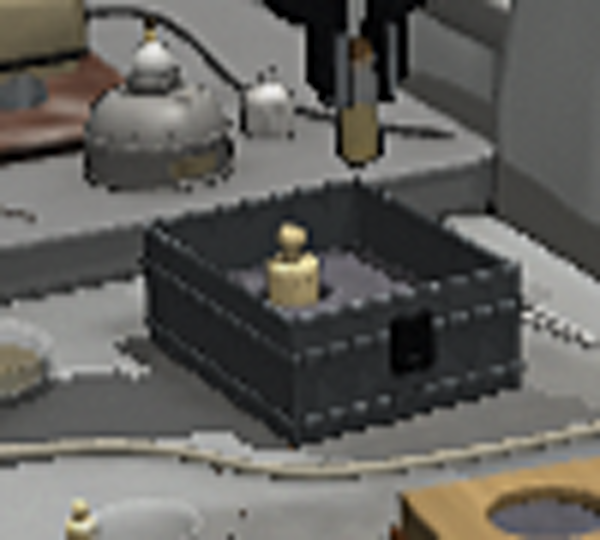

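The vial hangs upright at (360,100) above the case, and the weight stands at (293,270). Lowering now.

Emit:
carry_out(deltas=[0,0,0,0.0005,0,0.03,1,0,0,0,0,0,0.03,1,0,0,0,0,0,0.015,1,0,0,0,0,0,0.012,1,0,0,0,0,0,0.012,1,0,0,0,0,0,0.01,1,0,0,0,0,0,0.004,1,0,0,0,0,0,0,1,0,0,0,0,0,0,1])

```text
clock: 17.12
eef_pos: [619.3, 240.8, 36.7]
tool_rot: [3.141, -0.0, 1.658]
force: [-0.3, 0.8, 0.2]
width: 19.2
gripper_force: 58.8
```

Emit:
carry_out(deltas=[0,0,0,-0.0005,0,0.003,1,0,0,0,0,0,0,1,0,0,0,0,0,0,0.4,0,0,0,0,0,0,0.2,0,0,0,0,0,0,0,0,0,0,0,0,0,0,0,0,0,0,0,-0.03,0,0,0,0,0,0,-0.05,0,0,0,0,0,0,-0.05,0,0,0,0,0,0,0,-0.5])

```text
clock: 18.38
eef_pos: [622.1, 240.6, 168.1]
tool_rot: [3.133, -0.002, 1.658]
force: [0.7, 0.1, -0.5]
width: 59.5
gripper_force: 0.0
```

Emit:
carry_out(deltas=[0,0,0,-0.03,-0.003,0,-1,0,0,0,-0.0518,-0.005,0,-1,0,0,0,-0.0518,-0.005,0,-1,0,0,0,-0.0518,-0.005,0,-1,0,0,0,-0.0518,-0.005,0,-1,0,0,0,-0.0518,-0.005,0,-1,0,0,0,-0.0518,-0.005,0,-1,0,0,0,-0.0518,-0.005,0,-1,0,0,0,-0.0518,-0.005,0,-1,0,0,0,-0.0518,-0.005,0,-1,0,0,0,0,0,0.05,-1,0,0,0,0,0,0.03,-1])

```text
clock: 19.88
eef_pos: [612.3, -258.3, 80.2]
tool_rot: [-3.138, -0.002, 1.656]
force: [0.1, 0.8, -0.6]
width: 85.3
gripper_force: 0.0
```

Emit:
carry_out(deltas=[0,0,0,0,0,0,-1,0,0,0,0,0,0,-1])

```text
clock: 20.12
eef_pos: [614.6, -258.6, 84.0]
tool_rot: [3.141, 0.001, 1.658]
force: [0.7, -0.0, 0.2]
width: 85.6
gripper_force: 0.0
```

```bash
python3 - <<'E'
from h import *
import cv2
st=ctrl.read_state();print(st["eef_pos"],st["width"],st["force"])
s=ctrl.get_image("side")[180:310,320:450,::-1];t=ctrl.get_image("top")[105:185,95:195,::-1]
cv2.imwrite("pics/a5.png",np.hstack([cv2.resize(s,(400,400),interpolation=cv2.INTER_CUBIC),cv2.resize(t,(400,400),interpolation=cv2.INTER_CUBIC)]))
E
```

```text
[ 614.60873299 -258.60303101   83.98424978] 85.63129289810688 [ 0.65192751 -0.01899107  0.17158917]
```

View pics/a5.png

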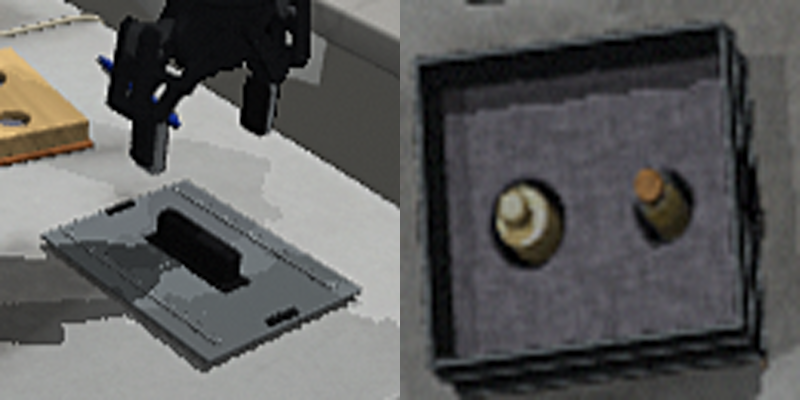

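Both items stand in their pockets, the weight at (525,220) and the vial at (660,205) in the crop. The hand is above the lid's bar.

Emit:
carry_out(deltas=[0,0,0,0,0.0025,0.03,-1,0,0,0,0,0,0.025,-1,0,0,0,0,0,0.014,-1,0,0,0,0,0,0,-1,0,0,0,0,0,0,-1])

```text
clock: 20.85
eef_pos: [617.5, -258.6, 15.5]
tool_rot: [3.14, 0.001, 1.658]
force: [0.4, 0.8, -0.5]
width: 85.9
gripper_force: 0.0
```

Emit:
carry_out(deltas=[0,0,0,0,0,0,0,0,0,0,0,0,0,0.4,0,0,0,0,0,0,0.6,0,0,0,0,0,0,0.8,0,0,0,0,0,0,1,0,0,0,0,0,0,1,0,0,0,0,0,0,1,0,0,0,0,0,0,1])

```text
clock: 21.85
eef_pos: [617.0, -258.2, 14.6]
tool_rot: [3.141, 0.0, 1.658]
force: [-0.2, 1.0, 4.2]
width: 12.8
gripper_force: 60.6
```

Emit:
carry_out(deltas=[0,0,0,0,0,-0.03,1,0,0,0,0,0,-0.05,1,0,0,0,0,0,-0.05,1,0,0,0,0.02,0.0017,-0.015,1,0,0,0,0.04,0.0034,0,1,0,0,0,0.05,0.0042,0,1,0,0,0,0.05,0.0042,0,1,0,0,0,0.05,0.0042,0,1,0,0,0,0.05,0.0042,0,1,0,0,0,0.05,0.0042,0,1,0,0,0,0.05,0.0042,0,1,0,0,0,0.05,0.0042,0,1])

```text
clock: 23.35
eef_pos: [614.5, 154.9, 158.3]
tool_rot: [-3.14, 0.0, 1.658]
force: [0.7, 0.7, -1.8]
width: 12.5
gripper_force: 59.9
```

Emit:
carry_out(deltas=[0,0,0,0.05,0.0042,0,1,0,0,0,0.04,0.0034,0,1,0,0,0,0.0315,0.0027,0,1,0,0,0,0,0,0,1,0,0,0,0,0,0,1,0,0,0,0,0,0,1])

```text
clock: 24.1
eef_pos: [615.4, 273.3, 159.2]
tool_rot: [-3.141, 0.001, 1.655]
force: [0.0, -0.9, -1.0]
width: 12.9
gripper_force: 59.9
```

```bash
python3 - <<'E'
from h import *
import cv2
st=ctrl.read_state();print(st["eef_pos"],st["tool_rot"],st["width"],st["force"],st["torque"])
s=ctrl.get_image("side")[110:220,210:330,::-1]
t=ctrl.get_image("top")[90:190,80:200,::-1]
cv2.imwrite("pics/a6.png",np.hstack([cv2.resize(s,(400,400),interpolation=cv2.INTER_CUBIC),cv2.resize(t,(400,400),interpolation=cv2.INTER_CUBIC)]))
E
```

```text
[615.39346186 273.25574153 159.17001961] [-3.14116172e+00  1.14867767e-03  1.65502455e+00] 12.897811202471289 [ 0.02722    -0.90968821 -1.02087398] [-0.05972219 -0.04617535 -0.00204651]
```

View pics/a6.png

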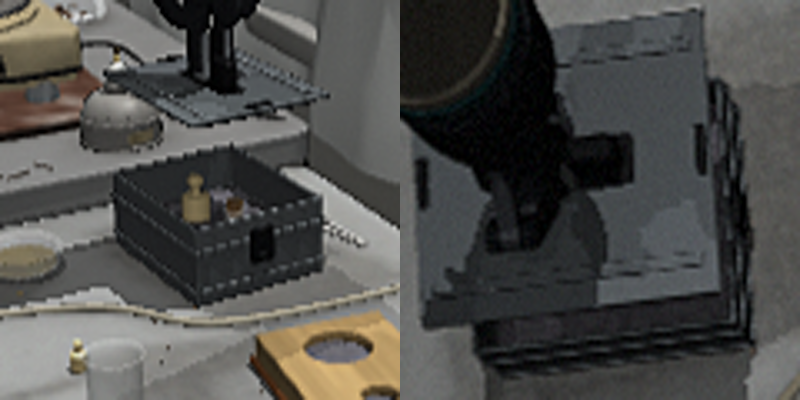

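```bash
python3 - <<'E'
from h import *
z=154.8
a,b,c=[pt("top",*p,z) for p in((170.3,92.2),(176,162.5),(87.2,172))]
print((a+c)/2,np.hypot(*(a-b)),np.hypot(*(b-c)),np.degrees(np.arctan2(*(a-b)[::-1])),np.degrees(np.arctan2(*(c-b)[::-1])))
E
```

```text
[614.46138508 270.33377957] 135.9702995934664 163.9242240134328 4.807286675909978 95.06932025754398
```

The lid hangs level above the case, with its visible corners at (700,10), (720,290) and (424,328) in the crop.

Emit:
carry_out(deltas=[0,0,0,0.0025,-0.0002,0.02,1,0,0,0,0,0,0.025,1,0,0,0,0,0,0.015,1,0,0,0,0,0,0.01,1,0,0,0,0,0,0.006,1,0,0,0,0,0,0,1,0,0,0,0,0,0,1])

```text
clock: 25.08
eef_pos: [615.3, 277.9, 84.0]
tool_rot: [3.14, -0.0, 1.658]
force: [-0.2, 0.6, -1.6]
width: 12.6
gripper_force: 59.9
```

Emit:
carry_out(deltas=[0,0,0,-0.002,0,0,1,0,0,0,0,0,0.003,1,0,0,0,0,0,0.002,1,0,0,0,0,0,0.002,1,0,0,0,0,0,0,1,0,0,0,0,0,0,1])

```text
clock: 25.82
eef_pos: [615.0, 275.8, 76.3]
tool_rot: [3.142, 0.0, 1.658]
force: [-0.7, 0.3, -1.5]
width: 12.7
gripper_force: 59.9
```

Emit:
carry_out(deltas=[0,0,0,0,0,0.0015,1,0,0,0,0,0,0,1,0,0,0,0,0,0.0005,1,0,0,0,0,0,0,1])

```text
clock: 26.32
eef_pos: [615.0, 275.8, 74.6]
tool_rot: [-3.142, -0.0, 1.658]
force: [-1.9, -0.1, 1.5]
width: 12.4
gripper_force: 60.4
```

Emit:
carry_out(deltas=[0,0,0,0,0,0,0.5,0,0,0,0,0,0,0.2,0,0,0,0,0,0,-0.2,0,0,0,0,0,0,-0.2,0,0,0,0,0,-0.03,-0.2,0,0,0,0,0,-0.05,-0.2,0,0,5,0,0,-0.02,-1,0,0,0,0,0,0,-1,0,0,0,0,0,0,-1])

```text
clock: 27.45
eef_pos: [614.0, 275.8, 173.0]
tool_rot: [-3.14, 0.0, 1.572]
force: [0.7, -0.4, -0.4]
width: 85.4
gripper_force: 0.0
```

Emit:
carry_out(deltas=[0,0,0,-0.026,-0.0106,0,-1,0,0,0,-0.05,-0.021,0,-1,0,0,0,-0.05,-0.021,0,-1,0,0,0,-0.05,-0.021,0,-1,0,0,0,-0.05,-0.021,0,-1,0,0,0,-0.05,-0.021,0,-1,0,0,0,-0.05,-0.021,0,-1,0,0,0,-0.05,-0.021,0,-1,0,0,0,-0.05,-0.021,0,-1,0,0,0,-0.05,-0.021,0,-1,0,0,0,0,0,0.05,-1,0,0,0,0,0,0.045,-1])

```text
clock: 28.95
eef_pos: [414.3, -200.4, 77.4]
tool_rot: [-3.141, -0.0, 1.57]
force: [0.3, 0.8, -0.5]
width: 85.3
gripper_force: 0.0
```

Emit:
carry_out(deltas=[0,0,0,0,0,0,-1,0,0,0,0,0,0,-1])

```text
clock: 29.2
eef_pos: [415.2, -200.3, 79.8]
tool_rot: [-3.141, 0.0, 1.571]
force: [-0.2, -0.3, 0.5]
width: 85.4
gripper_force: 0.0
```

```bash
python3 - <<'E'
from h import *
import cv2
st=ctrl.read_state();print(st["eef_pos"],st["width"],st["force"])
s=ctrl.get_image("side")[140:240,220:320,::-1];s2=ctrl.get_image("top")[90:190,80:200,::-1]
cv2.imwrite("pics/a7.png",np.hstack([cv2.resize(s,(400,400),interpolation=cv2.INTER_CUBIC),cv2.resize(s2,(400,400),interpolation=cv2.INTER_CUBIC)]))
E
```

```text
[ 415.15115802 -200.34003101   79.76854195] 85.39909359756112 [-0.22580986 -0.27718275  0.47533191]
```

View pics/a7.png

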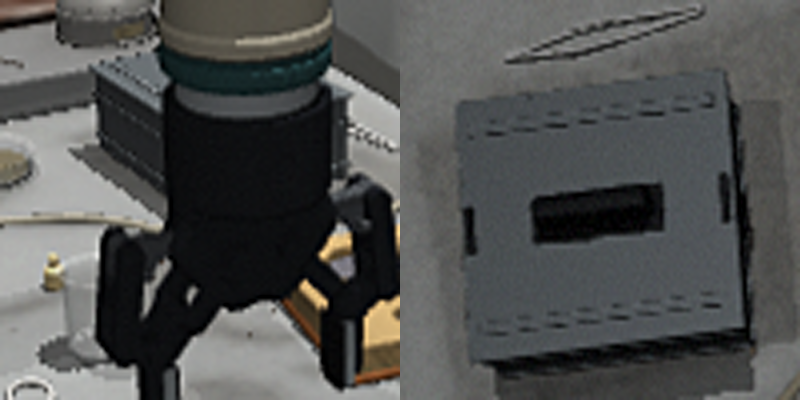

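The lid sits squared on the case, with its bar at about (597,213) in the crop. Next is the middle weight.

Emit:
carry_out(deltas=[0,0,0,0,-0.0008,0.03,-1,0,0,0,0,0,0.025,-1,0,0,0,0,0,0.0145,-1,0,0,0,0,0,0,-1,0,0,0,0,0,0,-1])

```text
clock: 29.92
eef_pos: [415.3, -200.4, 10.9]
tool_rot: [3.14, 0.001, 1.571]
force: [0.1, -0.2, 0.3]
width: 85.6
gripper_force: 0.0
```

Emit:
carry_out(deltas=[0,0,0,0,-0.0005,0.001,-0.2,0,0,0,0,0,0,0.2,0,0,0,0,0,0,0.4,0,0,0,0,0,0,0.55,0,0,0,0,0,0,0.7,0,0,0,0,0,0,1,0,0,0,0,0,0,1,0,0,0,0,0,0,1,0,0,0,0,0,0,1])

```text
clock: 31.05
eef_pos: [414.1, -200.1, 9.1]
tool_rot: [3.141, 0.0, 1.57]
force: [-0.1, 0.5, 6.0]
width: 15.2
gripper_force: 58.6
```

Emit:
carry_out(deltas=[0,0,0,0,0,-0.02,1,0,0,0,0,0,-0.05,1,0,0,0,0.0138,0.0172,-0.01,1,0,0,0,0.028,0.0336,0,1,0,0,0,0.028,0.0336,0,1,0,0,0,0.028,0.0336,0,1,0,0,0,0.028,0.0336,0,1,0,0,0,0.028,0.0336,0,1,0,0,0,0,0,0,1,0,0,0,0,0,0,1,0,0,0,0,0,0,1])

```text
clock: 32.42
eef_pos: [597.9, -47.8, 88.7]
tool_rot: [-3.14, 0.0, 1.568]
force: [-0.1, -0.1, -0.2]
width: 14.9
gripper_force: 58.9
```

Emit:
carry_out(deltas=[0,0,0,0.0012,0.0012,0,1,0,0,0,0,0,0.025,1,0,0,0,0,0,0.014,1,0,0,0,0,0,0.01,1,0,0,0,0,0,0,1,0,0,0,0,0,0,1])

```text
clock: 33.17
eef_pos: [600.7, -45.4, 40.3]
tool_rot: [3.141, 0.0, 1.57]
force: [0.3, -0.5, 0.2]
width: 14.9
gripper_force: 58.9
```

Emit:
carry_out(deltas=[0,0,0,-0.001,-0.0012,0.004,1,0,0,0,0,0,0.004,1,0,0,0,0,0,0.004,1,0,0,0,0,0,0.002,1,0,0,0,0,0,0,1,0,0,0,0,0,0,1])

```text
clock: 33.92
eef_pos: [599.2, -46.2, 25.9]
tool_rot: [3.141, 0.0, 1.57]
force: [0.5, -0.8, -1.3]
width: 14.9
gripper_force: 58.9
```

Emit:
carry_out(deltas=[0,0,0,0,0,0.001,1,0,0,0,0,0,0,1,0,0,0,0,0,0,0.5,0,0,0,0,0,0,0.3,0,0,0,0,0,0,0,0,0,0,0,0,0,0,0,0,0,0,0,-0.03,0,0,0,0,0,0,-0.05,-0.5,0,0,0,0,0,-0.04,-1,0,0,0,0,0,0,-1])

```text
clock: 35.17
eef_pos: [601.3, -46.9, 148.0]
tool_rot: [3.135, 0.001, 1.57]
force: [-0.0, -0.3, -0.6]
width: 85.3
gripper_force: 0.0
```

Emit:
carry_out(deltas=[0,0,0,0.0145,-0.0285,0,-1,0,0,0,0.0185,-0.037,0,-1,0,0,0,0.0185,-0.037,0,-1,0,0,0,0.0185,-0.037,0,-1,0,0,0,0.0185,-0.037,0,-1,0,0,0,0,0,0.03,-1,0,0,0,0,0,0.03,-1,0,0,0,0,0,0,-1,0,0,0,0,0,0,-1])

```text
clock: 36.3
eef_pos: [422.7, 42.0, 85.0]
tool_rot: [-3.141, 0.0, 1.57]
force: [-0.1, 0.7, -0.2]
width: 86.0
gripper_force: 0.0
```

```bash
python3 - <<'E'
from h import *
import cv2
st=ctrl.read_state();print(st["eef_pos"],st["width"],st["force"])
# beaker rim from initial raw top: Hough check
g=cv2.cvtColor(cv2.imread("pics/raw_top.png")[212:262,235:285],cv2.COLOR_BGR2GRAY)
g=cv2.resize(g,None,fx=6,fy=6,interpolation=cv2.INTER_CUBIC)
c=cv2.HoughCircles(g,cv2.HOUGH_GRADIENT,2,20,param1=60,param2=20,minRadius=54,maxRadius=78)
for x,y,r in c[0][:5]: u,v=x/6+235,y/6+212; print(u,v,r/6,pt("top",u,v,56))
# middle weight in stand: bright-brass pixel check near the small recess
cal=ctrl.calibration("top"); X=cal["mtx"]@(cal["R"]@np.array([599.3,-46.3,46])+cal["t"]); u,v=(X[:2]/X[2])
t=ctrl.get_image("top"); p=t[int(v)-12:int(v)+13,int(u)-12:int(u)+13].astype(int)
m=p.min(2)>150; yy,xx=np.nonzero(m); print("exp knob",u,v,"bright at",xx.mean()+int(u)-12,yy.mean()+int(v)-12,m.sum())
E
```

```text
[422.68256707  41.99879044  85.03738051] 86.00132365950054 [-0.10806348  0.71916823 -0.18146003]
254.16667 244.5 11.066667 [405.0780809   44.65592819]
254.83333 237.16667 9.433333 [419.75256086  43.08311983]
272.83334 248.5 11.333333 [396.2737979    7.41216179]
255.16667 241.16667 12.433333 [411.71100899  42.54394202]
254.16667 248.16667 9.766666 [397.74798156  44.77276086]
exp knob 296.14434412711626 149.70102954802286 bright at 296.6 150.2 5
```

Emit:
carry_out(deltas=[0,0,0,0,0.001,0.03,-1,0,0,0,0,0,0.025,-1,0,0,0,0,0,0.015,-1,0,0,0,0,0,0.006,-1,0,0,0,0,0,0,-1,0,0,0,0,0,0,-1])

```text
clock: 37.1
eef_pos: [426.6, 42.8, 12.1]
tool_rot: [-3.138, 0.0, 1.569]
force: [-0.1, -0.1, -0.7]
width: 85.5
gripper_force: 0.0
```

Emit:
carry_out(deltas=[0,0,0,-0.0005,-0.0025,0.003,-1,0,0,0,0,0,0,-0.4,0,0,0,0,0,0,-0.2,0,0,0,0,0,0,-0.1,0,0,0,0,0,0,0,0,0,0,0,0,0,0.2,0,0,0,0,0,0,1,0,0,0,0,0,0,1,0,0,0,0,0,0,1,0,0,0,0,0,0,1])

```text
clock: 38.35
eef_pos: [425.2, 42.3, 10.3]
tool_rot: [-3.134, 0.001, 1.57]
force: [-0.3, 0.6, 5.1]
width: 41.3
gripper_force: 60.2
```

Emit:
carry_out(deltas=[0,0,0,0,0,-0.015,1,0,0,0,0,0,-0.035,1,0,0,0,0,0,-0.03,1,0,0,0,-0.001,0.02,0,1,0,0,0,-0.0025,0.0375,0,1,0,0,0,-0.0025,0.0375,0,1,0,0,0,-0.0025,0.0375,0,1,0,0,0,-0.002,0.03,0,1,0,0,0,-0.0008,0.0185,0,1,0,0,0,0,0,0,1,0,0,0,0,0,0,1,0,0,0,0,0,0,1])

```text
clock: 39.85
eef_pos: [605.5, 31.2, 88.4]
tool_rot: [-3.132, 0.0, 1.57]
force: [-0.1, 0.4, -0.3]
width: 41.2
gripper_force: 60.6
```

Emit:
carry_out(deltas=[0,0,0,0,0.0015,0.01,1,0,0,0,0,0,0.02,1,0,0,0,0,0,0.01,1,0,0,0,0,0,0.006,1,0,0,0,0,0,0,1,0,0,0,0,0,0,1])

```text
clock: 40.6
eef_pos: [608.0, 30.7, 42.8]
tool_rot: [-3.134, 0.001, 1.57]
force: [0.4, 0.2, 0.1]
width: 41.3
gripper_force: 60.6
```

Emit:
carry_out(deltas=[0,0,0,0,-0.0005,0.005,1,0,0,0,0,0,0.005,1,0,0,0,0,0,0.003,1,0,0,0,0,0,0.002,1,0,0,0,0,0,0.001,1,0,0,0,0,0,0,1,0,0,0,0,0,0,1])

```text
clock: 41.48
eef_pos: [607.1, 30.9, 26.6]
tool_rot: [-3.133, 0.001, 1.57]
force: [0.2, -0.2, -1.4]
width: 41.1
gripper_force: 60.6
```

Emit:
carry_out(deltas=[0,0,0,0,0,0.001,1,0,0,0,0,0,0,1,0,0,0,0,0,0,0,0,0,0,0,0,0,-0.2,0,0,0,0,0,0,-0.5,0,0,0,0,0,0,-0.8,0,0,0,0,0,0,-0.8,0,0,0,0,0,-0.02,-0.8,0,0,0,0,0,-0.05,-0.8,0,0,0,0,0,-0.06,-0.8])

```text
clock: 42.72
eef_pos: [607.6, 30.9, 157.5]
tool_rot: [-3.132, 0.001, 1.57]
force: [0.9, -0.5, -0.5]
width: 76.6
gripper_force: 0.0
```

Emit:
carry_out(deltas=[0,0,0,-0.06,0,-0.02,-0.8,0,0,0,-0.06,0,0,-0.8,0,0,0,-0.06,0,0,-0.8,0,0,0,-0.06,0,0,-0.8,0,0,0,-0.06,0,0,-0.8,0,0,0,0,0,0,-0.8])

```text
clock: 43.48
eef_pos: [605.6, -276.7, 177.8]
tool_rot: [-3.134, 0.007, 1.56]
force: [-0.5, 0.2, 0.1]
width: 76.7
gripper_force: 0.0
```

```bash
python3 - <<'E'
from h import *
import cv2
st=ctrl.read_state();print(st["eef_pos"],st["width"],st["force"],st["clock"])
s=ctrl.get_image("side")[130:240,225:360,::-1];t=ctrl.get_image("top")[95:205,85:325,::-1]
a=cv2.resize(s,(430,350),interpolation=cv2.INTER_CUBIC)
b=cv2.resize(t,(545,250),interpolation=cv2.INTER_CUBIC)
o=np.zeros((600,545,3),np.uint8);o[:350,:430]=a;o[350:]=b
cv2.imwrite("pics/a8.png",o)
E
```

```text
[ 605.55800569 -276.65649553  177.84614337] 76.6975308997542 [-0.50173489  0.15120702  0.12784529] 43.475
```

View pics/a8.png

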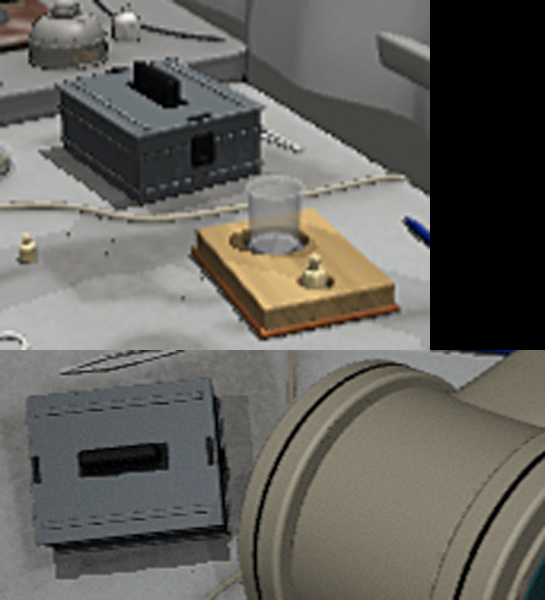

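The lid lies flat on the case at (160,105). The beaker stands in its recess at (273,215), the middle weight in its own at (315,272), and the small weight is untouched at (28,250). Handing in.

Emit:
carry_out(deltas=[0,0,0,0,0,0,-0.8,0,0,0,0,0,0,-0.8,0,0,0,0,0,0,-0.8])

```text
clock: 43.95
eef_pos: [608.5, -267.1, 175.6]
tool_rot: [-3.133, 0.001, 1.572]
force: [0.9, 0.4, -0.2]
width: 76.8
gripper_force: 0.0
```

```bash
python3 -c "
from cell import ctrl
print(ctrl.finish_job())"
```

```text
the job is handed in; nothing more can be done
None
```

Both kits are made up and the job was handed in at about 44 s; the last pictures show the case closed with its lid flat, the middle weight and beaker upright in the stand, and the smallest weight untouched, but the judge's verdict was not shown.

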